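# Shut the sugar tin and clip it

## Robot

A 7-joint arm with a two-finger parallel gripper is mounted at the origin on the work surface. World frame = base frame: x ahead of the robot, y to its left, z up, the work surface at z = 0. Lengths are in m, angles in degrees, forces in N, time in s.
With the tool pointing down it reaches from about 0.425 to 0.825 m from the base axis. Payload 3.6 kg.
Tool frame: the origin (TCP) lies at the very end of the fingers, on their centre line; the grasp point (between the pads) lies 19 mm behind it (env.pinch_z is the distance from the TCP to the grasp point, in m); x points along the fingers, y is the direction in which the jaws open and shut, and the axes are right-handed (so a half turn about x gives the same grasp; the last joint's range is limited). The gripper opens to 93 mm and grips with 3 to 60 N. Pads are 15 mm wide; open, the fingers measure 128 mm over their backs; the gripper's body (75 mm by 188 mm) begins 65 mm behind the grasp point.
Start: joints at [66.893, 35.231, -0.722, 81.555, 0.464, 63.22, -2.315], TCP at [0.239, -0.604, 0.219] pointing down, gripper open.
Joint ranges: [-178.69, 178.69], [-17.37, 117.87], [-77.05, 75.6], [15.02, 138.74], [-78.02, 258.01], [0.78, 113.62], [-162.83, 162.83]. Speed limits (degrees/s): [159.86, 159.86, 180, 180, 180, 180, 180].

## Interface

Orientations are given as a 3x3 rotation matrix whose columns are the frame's x, y, z axes.
In Python, from plant import env gives the robot as it stands. The module is installed in compiled form; this text tells all that it offers.
- The arm moves only by the tool step_arm, never from a script. Its argument "series" is a list of rows, each a list of 2 entries, a list of its own where there are three numbers: the shift along the tool's x, y, z in cm, then the turn about the tool's x in rad. In form: [[[dx, dy, dz], spin], ...]. A call has 1 to 20 rows; each row shifts and turns the pose as measured when the row begins, along the tool's axes as they then stand; what a row does not reach is not made up. A row lasts 1/12 s, in which the tool goes at most 41.7 mm and 7.16 degrees, less where a joint would pass 70% of its speed; a pose out of reach is approached as far as the arm can. A call with a gripper value outside its range is refused whole. "claw" is the opening, from 0 (shut) to 1 (fully open), set as the call begins (left out, the last holds). The fingers move at their own pace and stop on an object; "squeeze" is the grip in N (left out, the last holds). Time passes only in rows, so rows that do not move let the fingers close. It gives the time, the measured TCP pose, the force and the opening at its end, in the units of the state.
- env.get_state(): the state, without advancing time (a new reading comes with each control period).
- env.grab_frame(name): name is "side" or "top"; returns a dict with "image" (384x512x3 uint8, red, green, blue), "fx", "fy", "cx", "cy" (pixels), "world_from_camera" (4x4, takes a point from camera to world coordinates). Camera axes: x right, y down, z forward; pixel columns grow to the right and rows downward; lengths in m; the calibration is good to about 2 mm. A picture is of the moment at which its call begins. There is no depth.
- env.sign_off(): hands the job in, once; it reports no verdict.
The state is a dict: "time_s": time; "joints": joint angles; "dq": joint speeds; "effort": joint torques, N m; "eef_pos": TCP position; "ee_rot": TCP orientation; "contact_force": force on the tool from outside, world axes, zero at the start; "moment": the same for the moment, N m; "finger_gap": finger opening in m.
Only numpy, scipy, OpenCV 4.12 (cv2) and the standard library are available. Lean on these libraries where they do the work, as an engineer would, in place of code of your own. Each camera call takes 0.05 s, during which the arm holds its last target. There are 200 camera calls.

## Task

The snap latch of the blue sugar tin has broken off, so shut its lid fully, then take the big wooden spring clip off the napkin holder and clip it from above over the tin's two upright ears, in the middle of them and well down, so that its jaws pinch both ears together and the lid stays shut. Let go of the clip and leave the teapot and the tea glasses where they stand.

Things in the scene. Friction and masses are not known exactly. Their poses are not given: they have to be found in the camera images.
- sugar_tin: Blue plastic sugar tin, 120 x 120 mm, 90 mm high to the rim, fixed to the table. Origin: centre of its underside; z up; its front looks to its own -x, where a flat upright ear (4 mm thick along x, 40 mm wide along y) stands on the outside of the front wall, its top 128 mm above the table. The lid is hinged along the far (+x) rim.
- tin_lid (a joint): Lid angle in rad: 0 shut, grows as it opens upward (starts 0.5 to 1.0). Flat lid 6 mm thick, 124 mm wide, its top 96 mm above the table when shut. Stiff hinge: stays where left; about 1 N on its front edge moves it. Can be shut by pressing down on its top or its ear (see lid_ear_top).
- lid_hinge (a point): Point on the lid's hinge axis (the axis lies along the tin's y), in the middle of the far rim, 90 mm above the table.
- lid_ear_top (a point): Middle of the top edge of the lid's own ear (4 mm thick, 40 mm wide, 36 mm above the lid's top), which stands square to the lid at its front edge; moves with the lid. 116.5 mm from the hinge axis along the lid and 42 mm up from it square to the lid.
- ears (a point): Fixed point on the tin: the top centre of the pair of ears when the lid is shut, 132 mm above the table. The lid's ear then stands 1.5 mm behind the tin's ear and 4 mm higher, together 9.5 mm thick. Axes as the tin's: x across the ears' thickness, y along their width, z up.
- clip: Wooden spring clip like a giant clothes peg, 116 mm tall, 30 mm wide (along its y), about 75 g; starts clipped upright, jaws down, near the middle of the napkin holder's back board. Origin: between the tips of the jaws; z towards the handles, x across the jaws. 16 mm high rubber pads at the jaw tips. The frame belongs to the half whose jaw is on +x.
- clip_jaw (a joint): Clip's opening angle in rad: -0.1 shut, 0 with pads parallel, 9.4 mm apart (as when gripping), 0.44 fully open (pads 34 mm apart), reached by pinching the handles with 15 N to their stop, 34 mm overall, parallel. Spring: 10 N at the pads. The -x jaw turns against the clip's frame, so the clip's middle plane is turned about its y through the hinge by half this angle.
- napkin_holder: Wooden napkin holder, fixed: base 110 x 160 mm, back board 9 mm thick (along its x), 150 mm wide along its y, top 107 mm above the table, standing at the origin's x = 0; a lower front board (52 mm) and white napkins (62 mm) on its -x side. Origin: on the table, in the plane of the back board.
- teapot: White ceramic teapot, 136 mm across, 125 mm high, loose; a bystander. Origin: centre of underside.
- glass_1: Tea glass in an aluminium holder with a side handle, 66 mm across, 108 mm high, loose, in front, between the tin and the napkin holder; a bystander. Origin: centre of underside.
- glass_2: The same kind of glass, at the far left; a bystander.
- glass_3: The same kind of glass, at the far right; a bystander.
- clip_hinge (a point): Middle of the clip's hinge axis (along the clip's y), 58 mm above its jaw tips. The two handles stand above it, from 62 to 116 mm above the tips, each 30 mm wide and 4 mm thick, about 54 mm apart over the outside at 100 mm and 60 mm at the top. Axes as the clip's.

How it is judged:
By the outcome, as a careful person would: the job done as asked, in the order asked, and still so for the second after the job is handed in, with the robot touching nothing.
It also fails if it takes over 56 s, if anything falls off the work surface, if the arm or the gripper's body presses on something with over 40 N, if the wrist force passes 120 N, or if a joint passes its speed limit or range.

## Working session

There is one attempt and no reset: what is moved stays moved. The work goes in short steps, Python scripts to look and compute and a tool call to move; the robot and the scene stay as the last step left them, time stands still between calls to the robot, and variables do not carry over. Pictures are saved under pics/ and viewed, about 8 in all and at most 12, crops included, and the job is handed in when it is done.

Besides the shell and the picture viewer there is one more tool, called after "Call:" as name(argument=value, ...) on one line, values as JSON. step_arm: Moves the arm, as the interface text tells. Its arguments: {"type":"object","properties":{"series":{"type":"array"},"claw":{"type":"number"},"squeeze":{"type":"number"}},"required":["series"]}

```bash
ls; mkdir -p pics
cat > h.py <<'E'
import numpy as np, cv2
from plant import env
def grab(n,f):
    d=env.grab_frame(n); cv2.imwrite('pics/'+f,cv2.cvtColor(d['image'],cv2.COLOR_RGB2BGR)); return d
def ray(d,u,v):
    T=np.array(d['world_from_camera']); r=T[:3,:3]@np.array([(u-d['cx'])/d['fx'],(v-d['cy'])/d['fy'],1]); return T[:3,3],r/np.linalg.norm(r)
def onz(d,u,v,z):
    o,r=ray(d,u,v); return o+r*(z-o[2])/r[2]
def proj(d,p):
    T=np.linalg.inv(np.array(d['world_from_camera'])); q=T[:3,:3]@np.array(p)+T[:3,3]; return np.array([d['cx']+d['fx']*q[0]/q[2],d['cy']+d['fy']*q[1]/q[2]])
def tri(d1,p1,d2,p2):
    o1,r1=ray(d1,*p1);o2,r2=ray(d2,*p2)
    s=np.linalg.lstsq(np.c_[r1,-r2],o2-o1,rcond=None)[0]; a=o1+s[0]*r1;b=o2+s[1]*r2
    return (a+b)/2,np.linalg.norm(a-b)
E
python3 - <<'E'
from h import *
np.set_printoptions(precision=4,suppress=True)
import pickle
D={}
for n in('top','side'):
    d=grab(n,n+'0.png'); D[n]=d; print(n,d['fx'],d['cx'],d['cy'],np.array(d['world_from_camera']))
pickle.dump(D,open('D0.pkl','wb'))
s=env.get_state(); print(s['eef_pos'],s['ee_rot'],s['finger_gap'],s['time_s'])
a=cv2.imread('pics/top0.png');b=cv2.imread('pics/side0.png')
cv2.imwrite('pics/v1.png',cv2.resize(a,(800,600)));cv2.imwrite('pics/v2.png',cv2.resize(b,(800,600)))
E
```

```text
pics
top 409.90318632383855 260.10302316008637 182.50007247686932 [[ 0.0174 -0.9942  0.1064  0.4696]
 [-0.9995 -0.0201 -0.0237  0.0076]
 [ 0.0257 -0.1059 -0.994   1.4159]
 [ 0.      0.      0.      1.    ]]
side 498.73094627666904 261.418721143308 191.9439739879937 [[-0.7681 -0.4781  0.426  -0.0818]
 [-0.6401  0.5909 -0.491   0.7562]
 [-0.017  -0.6498 -0.7599  1.3129]
 [ 0.      0.      0.      1.    ]]
[ 0.2389 -0.6037  0.2176] [[-0.0009  0.368  -0.9298]
 [ 0.0021 -0.9298 -0.368 ]
 [-1.     -0.0023  0.    ]] 0.09263305963729669 0.1
```

View pics/v1.png

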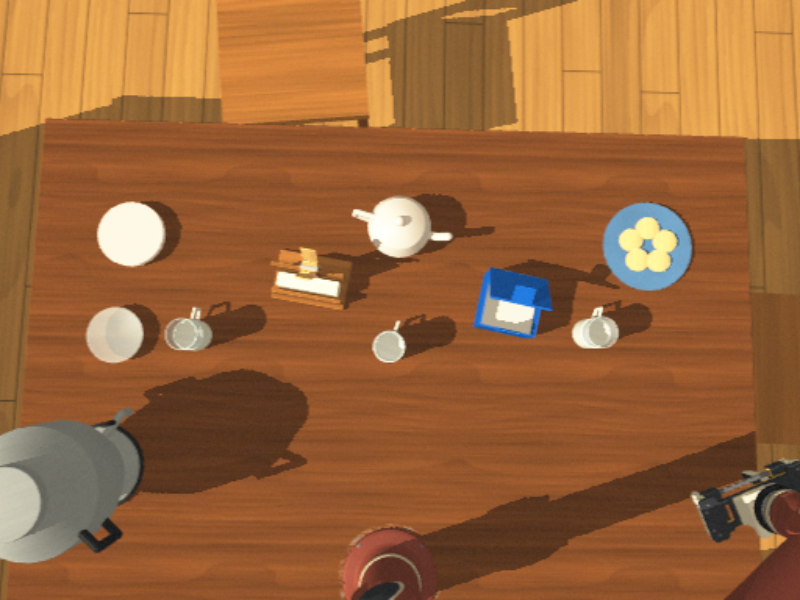

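View pics/v2.png

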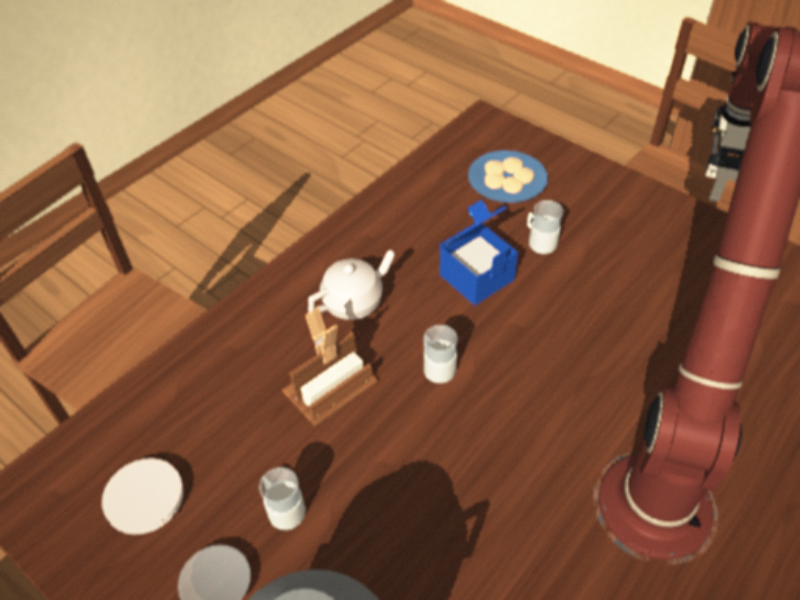

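The top view shows the tin at about (515,303), the holder and clip at about (310,275), glass_1 at (389,345) and the teapot at (400,226), in 800x600 pixels. The side view shows the lid standing open. Next I'll enlarge the tin and the holder.

Run:
```python
import cv2,numpy as np
a=cv2.imread('pics/top0.png');b=cv2.imread('pics/side0.png')
def c(i,x,y):
    r=cv2.resize(i[y:y+60,x:x+80],(400,300),interpolation=cv2.INTER_CUBIC)
    for k in range(0,80,10):
        cv2.putText(r,str(x+k),(k*5,8),0,.3,(255,255,255),1);cv2.line(r,(k*5,0),(k*5,300),(90,90,90),1) if k%20==0 else 0
    for k in range(0,60,10):
        cv2.putText(r,str(y+k),(0,k*5+4),0,.3,(0,255,255),1);cv2.line(r,(0,k*5),(400,k*5),(90,90,90),1) if k%20==0 else 0
    return r
cv2.imwrite('pics/v3.png',np.vstack([np.hstack([c(a,290,165),c(a,160,148)]),np.hstack([c(b,270,125),c(b,175,195)])]))
```

```text
(no output)
```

View pics/v3.png

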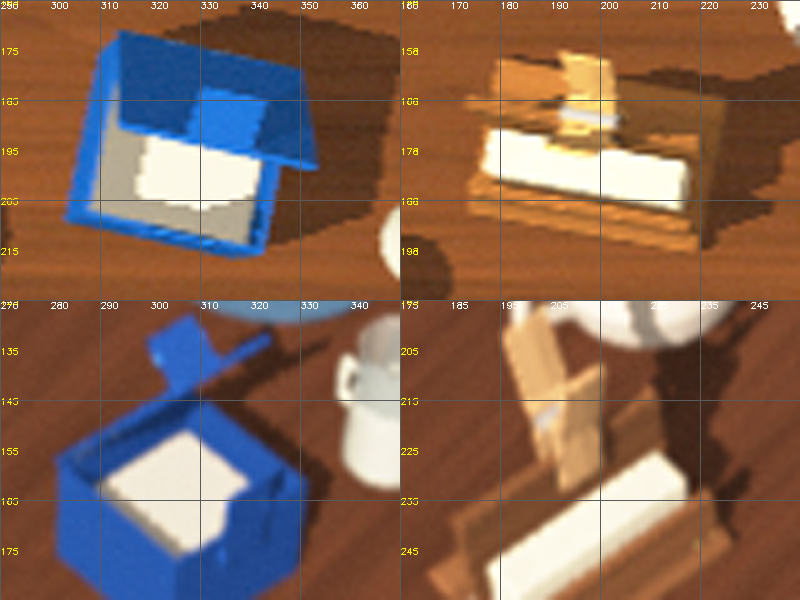

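Run:
```python
from h import *
import pickle
np.set_printoptions(precision=4,suppress=True)
D=pickle.load(open('D0.pkl','rb'));t,s=D['top'],D['side']
T=lambda u,v:(290+u/5,165+v/5); H=lambda u,v:(160+(u-400)/5,148+v/5)
S=lambda u,v:(270+u/5,125+(v-300)/5); Q=lambda u,v:(175+(u-400)/5,195+(v-300)/5)
def P(n,z,p,dd=t): print(n,onz(dd,*p,z))
P('tin FL',.09,T(65,218));P('tin FR',.09,T(262,256));P('tin BL',.09,T(98,55))
# side rim corners: left=back-left, right=front-right? bottom = front-left
P('side left corner',.09,S(57,458),s);P('side right',.09,S(306,480),s);P('side near',.09,S(175,556),s);P('side far',.09,S(205,400),s)
print('lid front corner R',tri(t,T(316,168),s,S(270,336)))
print('lid L corner',tri(t,T(120,130),s,S(180,392)))
print('ear lid outer',tri(t,T(190,137),s,S(152,340)),tri(t,T(200,88),s,S(152,340)))
for a in [(65,218),(262,256)]: pass
# clip
print('far top L,R',tri(t,H(560,52),s,Q(505,333)),tri(t,H(608,60),s,Q(545,306)))
print('near top L,R',tri(t,H(560,132),s,Q(560,388)),tri(t,H(613,138),s,Q(605,366)))
# holder boards
P('board topL',.107,H(465,103));P('board top R',.107,H(725,100))
P('front bd L',.052,H(470,182));P('front R',.052,H(698,240))
P('board topL side',.107,Q(455,522),s);P('board topR side',.107,Q(655,390),s)
# napkin corners z=.062
for p in [(490,130),(688,160),(480,175),(685,210)]: P('nap',.062,H(*p))
for p in [(655,452),(487,565),(690,485)]: P('nap side',.062,Q(*p),s)
P('glass1 top',.108,(389*.64,345*.64)); P('glass3',.108,(598*.64,332*.64));P('teapot',.12,(400*.64,220*.64))
```

```text
tin FL [ 0.5292 -0.1644  0.09  ]
tin FR [ 0.507  -0.2927  0.09  ]
tin BL [ 0.6361 -0.1854  0.09  ]
side left corner [ 0.6527 -0.1998  0.09  ]
side right [ 0.508  -0.2894  0.09  ]
side near [ 0.5355 -0.1774  0.09  ]
side far [ 0.6073 -0.3093  0.09  ]
lid front corner R (array([ 0.558 , -0.3052,  0.1818]), np.float64(0.0005166600915275002))
lid L corner (array([ 0.5647, -0.1884,  0.215 ]), np.float64(0.027782257800261126))
ear lid outer (array([ 0.5781, -0.2132,  0.2332]), np.float64(0.017340501140476885)) (array([ 0.6019, -0.2302,  0.207 ]), np.float64(0.0024698926825268085))
far top L,R (array([0.668 , 0.1836, 0.1977]), np.float64(0.0010455108502220422)) (array([0.6636, 0.1547, 0.1986]), np.float64(0.0010792960810915959))
near top L,R (array([0.6226, 0.1849, 0.1833]), np.float64(0.0017402004011994768)) (array([0.6196, 0.153 , 0.1753]), np.float64(0.00077897331690361))
board topL [0.6488 0.2566 0.107 ]
board top R [0.6543 0.0903 0.107 ]
front bd L [0.6034 0.2616 0.052 ]
front R [0.5677 0.1092 0.052 ]
board topL side [0.6494 0.2586 0.107 ]
board topR side [0.6244 0.111  0.107 ]
nap [0.6373 0.248  0.062 ]
nap [0.62   0.1165 0.062 ]
nap [0.6072 0.2534 0.062 ]
nap [0.5867 0.1176 0.062 ]
nap side [0.6175 0.1233 0.062 ]
nap side [0.639  0.2501 0.062 ]
nap side [0.5835 0.1284 0.062 ]
glass1 top [0.4865 0.0098 0.108 ]
glass3 [ 0.5207 -0.4188  0.108 ]
teapot [ 0.7428 -0.0077  0.12  ]
```

Call:
step_arm(series=[[[-0.8, 0, 0], -0.12], [[-0.8, 0, 0], -0.12], [[-0.8, 0, 0], -0.12], [[-0.8, 0, 0], -0.12], [[-0.8, 0, 0], -0.12], [[-0.8, 0, 0], -0.12], [[-0.8, 0, 0], -0.12], [[-0.8, 0, 0], -0.12], [[0, 0, 0], -0.05]], claw=0, squeeze=10)

```text
time_s: 0.85
eef_pos: [0.2373, -0.6001, 0.277]
ee_rot: [[-0.009, 0.99, -0.141], [0.017, -0.14, -0.99], [-1.0, -0.011, -0.015]]
contact_force: [1.0, 0.2, -0.2]
finger_gap: 0.0377
```

Call:
step_arm(series=[[[0, 2.1, -2.85], 0.05], [[0, 2.1, -2.85], 0], [[0, 2.1, -2.85], 0], [[0, 2.1, -2.85], 0], [[0, 2.1, -2.85], 0], [[0, 2.1, -2.85], 0], [[0, 2.1, -2.85], 0], [[0, 2.1, -2.85], 0], [[0, 2.1, -2.85], 0], [[0, 2.1, -2.85], 0], [[0, 2.1, -2.85], 0], [[0, 2.1, -2.85], 0]])

```text
time_s: 1.85
eef_pos: [0.5491, -0.3121, 0.2684]
ee_rot: [[-0.026, 0.976, -0.218], [0.019, -0.217, -0.976], [-0.999, -0.03, -0.013]]
contact_force: [0.8, -1.7, -1.0]
finger_gap: 0.0007
```

```bash
cat > go.py <<'E'
from h import *
import sys
def need(p,yaw,tilt=0):
    "tool-frame shift in cm to reach p, spin to bring tool y to yaw (rad)"
    s=env.get_state();R=np.array(s['ee_rot']);d=R.T@(np.array(p)-s['eef_pos'])*100
    spin=-(yaw-np.arctan2(R[1,1],R[0,1]))
    print('t',round(s['time_s'],2),'pos',np.round(s['eef_pos'],4),'xax',np.round(R[:,0],3),'F',np.round(s['contact_force'],1),'gap',round(s['finger_gap'],4))
    print('shift cm',np.round(d,2),'spin',round(spin,3))
if __name__=='__main__': need([float(a) for a in sys.argv[1:4]],float(sys.argv[4]))
E
python3 go.py .561 -.283 .25 -.19
```

```text
t 1.85 pos [ 0.5491 -0.3121  0.2684] xax [-0.026  0.019 -0.999] F [ 0.8 -1.7 -1. ] gap 0.0007
shift cm [ 1.87  0.59 -3.07] spin -0.029
```

Call:
step_arm(series=[[[0.9, 0.3, -1.5], -0.03], [[0.9, 0.3, -1.5], 0], [[1.2, 0, 0], 0], [[1.2, 0, 0], 0], [[1.2, 0, 0], 0], [[1.2, 0, 0], 0], [[1.2, 0, 0], 0], [[1.2, 0, 0], 0], [[1.2, 0, 0], 0], [[1.2, 0, 0], 0], [[1.2, 0, 0], 0], [[1.2, 0, 0], 0]])

```text
time_s: 2.85
eef_pos: [0.5122, -0.2563, 0.135]
ee_rot: [[-0.133, 0.977, -0.165], [0.046, -0.161, -0.986], [-0.99, -0.138, -0.024]]
contact_force: [-3.2, 2.5, 2.0]
finger_gap: 0.0005
```

```bash
python3 go.py .561 -.283 .098 -.19
```

```text
t 2.85 pos [ 0.5122 -0.2563  0.135 ] xax [-0.133  0.046 -0.99 ] F [-3.2  2.5  2. ] gap 0.0005
shift cm [2.9  5.71 1.92] spin 0.027
```

```bash
cat > shot.py <<'E'
from h import *
import sys
# shot.py out  topx topy sidex sidey w
o,tx,ty,sx,sy,w=sys.argv[1],*map(int,sys.argv[2:7]); h=w*3//2; k=400//w
r=[]
for n,x,y in(('top',tx,ty),('side',sx,sy)):
    d=grab(n,o+'_'+n+'.png'); i=cv2.cvtColor(d['image'],cv2.COLOR_RGB2BGR)[y:y+h,x:x+w]
    i=cv2.resize(i,(w*k,i.shape[0]*k),interpolation=cv2.INTER_CUBIC)
    for q in range(0,w,20): cv2.putText(i,str(x+q),(q*k,8),0,.3,(255,255,255),1);cv2.line(i,(q*k,0),(q*k,5),(255,255,255),1)
    for q in range(0,h,20): cv2.putText(i,str(y+q),(0,q*k+4),0,.3,(0,255,255),1)
    r.append(i)
cv2.imwrite('pics/'+o+'.png',np.hstack(r))
E
python3 shot.py v4 270 120 220 60 100; python3 -c "
from h import *;print(np.round(env.get_state()['joints'],1))"
```

```text
[ 34.2  38.5 -17.1  92.9  12.4  58.8   3.2]
```

View pics/v4.png

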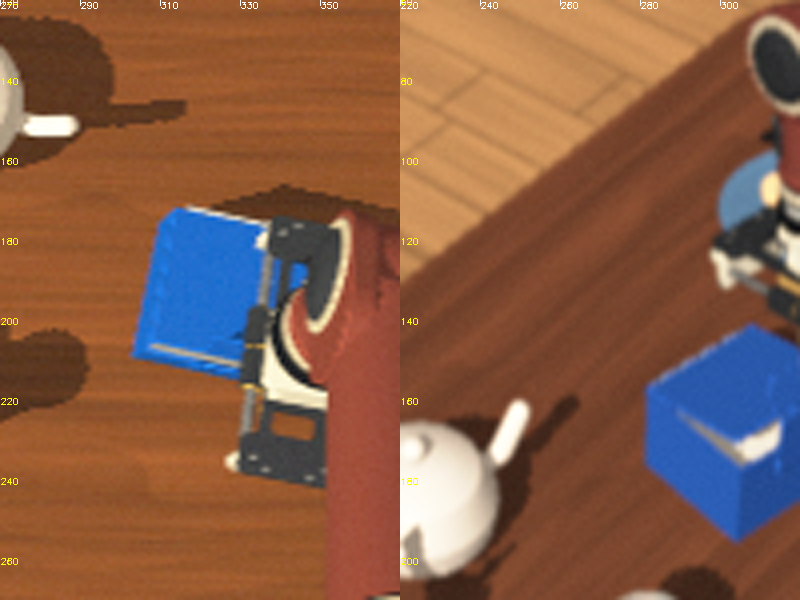

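The lid is nearly shut: in the side view a gap at the front edge still shows at about (305,170). The finger slid towards the front rim and the tool picked up about 8° of tilt. I'll lift off and watch how the tilt behaves in free air.

Call:
step_arm(series=[[[-1.5, 0, 0], 0], [[-1.5, 0, 0], 0], [[-1.5, 0, 0], 0], [[0, 0, 0], 0]])

```text
time_s: 3.28
eef_pos: [0.5125, -0.259, 0.175]
ee_rot: [[-0.146, 0.975, -0.166], [0.05, -0.16, -0.986], [-0.988, -0.152, -0.026]]
contact_force: [1.2, -0.3, 0.7]
finger_gap: 0.0005
```

```bash
python3 go.py .561 -.283 .14 -.19
```

```text
t 3.28 pos [ 0.5125 -0.259   0.175 ] xax [-0.146  0.05  -0.988] F [ 1.2 -0.3  0.7] gap 0.0005
shift cm [2.63 5.64 1.66] spin 0.027
```

Call:
step_arm(series=[[[0, 1.4, 0.4], 0], [[0, 1.4, 0.4], 0], [[0, 1.4, 0.4], 0], [[0, 1.4, 0.4], 0]])

```text
time_s: 3.62
eef_pos: [0.5625, -0.2852, 0.1647]
ee_rot: [[-0.148, 0.975, -0.166], [0.049, -0.16, -0.986], [-0.988, -0.154, -0.024]]
contact_force: [-0.4, -0.8, -0.0]
finger_gap: 0.0004
```

Call:
step_arm(series=[[[0, 0, 0], 0], [[0, 0, 0], 0], [[0, 0, 0], 0], [[0, 0, 0], 0]])

```text
time_s: 3.95
eef_pos: [0.5612, -0.2858, 0.1602]
ee_rot: [[-0.153, 0.974, -0.166], [0.051, -0.161, -0.986], [-0.987, -0.159, -0.025]]
contact_force: [-0.4, 0.4, 0.6]
finger_gap: 0.0006
```

```bash
python3 go.py .561 -.283 .14 -.19
```

```text
t 3.95 pos [ 0.5612 -0.2858  0.1602] xax [-0.153  0.051 -0.987] F [-0.4  0.4  0.6] gap 0.0006
shift cm [ 2.01  0.26 -0.22] spin 0.027
```

Call:
step_arm(series=[[[-0.1, 0.3, -2.3], 0.02], [[0, 0.3, -2.3], 0], [[1.5, 0.2, 0], 0], [[1.5, 0.2, 0], 0], [[1.2, 0, 0], 0]])

```text
time_s: 4.37
eef_pos: [0.5722, -0.2391, 0.1219]
ee_rot: [[-0.147, 0.971, -0.189], [0.048, -0.183, -0.982], [-0.988, -0.153, -0.02]]
contact_force: [0.2, 0.1, -0.1]
finger_gap: 0.0007
```

Call:
step_arm(series=[[[1, 0, 0], 0], [[1, 0, 0], 0], [[1, 0, 0], 0]])

```text
time_s: 4.62
eef_pos: [0.5675, -0.2373, 0.0956]
ee_rot: [[-0.146, 0.971, -0.188], [0.046, -0.183, -0.982], [-0.988, -0.152, -0.018]]
contact_force: [-8.6, 1.7, 62.0]
finger_gap: 0.0
```

```bash
python3 go.py .559 -.239 .098 -.19
```

```text
t 4.62 pos [ 0.5675 -0.2373  0.0956] xax [-0.146  0.046 -0.988] F [-8.6  1.7 62. ] gap 0.0
shift cm [-0.12 -0.83  0.32] spin 0.004
```

Call:
step_arm(series=[[[-0.9, -0.8, 0], 0], [[-0.2, -0.9, 0], 0], [[-0.2, -0.5, 0], 0], [[-0.2, -0.4, 0], 0]])

```text
time_s: 4.95
eef_pos: [0.5451, -0.2339, 0.1171]
ee_rot: [[-0.139, 0.972, -0.189], [0.044, -0.185, -0.982], [-0.989, -0.145, -0.017]]
contact_force: [-0.3, 0.1, 0.5]
finger_gap: 0.0001
```

Call:
step_arm(series=[[[-0.1, -0.4, 0], 0], [[-0.1, -0.3, 0], 0]])

```text
time_s: 5.12
eef_pos: [0.54, -0.2332, 0.1199]
ee_rot: [[-0.133, 0.973, -0.189], [0.043, -0.185, -0.982], [-0.99, -0.139, -0.017]]
contact_force: [8.7, -2.0, -5.3]
finger_gap: -0.0001
```

Call:
step_arm(series=[[[0.2, -0.4, 0], 0], [[0.2, -0.4, 0], 0], [[0.1, -0.4, 0], 0], [[0.1, -0.4, 0], 0]])

```text
time_s: 5.45
eef_pos: [0.5403, -0.2333, 0.1191]
ee_rot: [[-0.092, 0.978, -0.189], [0.035, -0.186, -0.982], [-0.995, -0.097, -0.017]]
contact_force: [5.8, -1.5, -1.9]
finger_gap: 0.0007
```

Call:
step_arm(series=[[[0.2, -0.4, 0], 0], [[0.1, -0.4, 0], 0], [[0.1, -0.4, 0], 0], [[0.1, -0.4, 0], 0], [[0.1, -0.4, 0], 0], [[0.1, -0.4, 0], 0]])

```text
time_s: 5.95
eef_pos: [0.541, -0.2334, 0.1195]
ee_rot: [[-0.032, 0.982, -0.188], [0.022, -0.187, -0.982], [-0.999, -0.036, -0.016]]
contact_force: [5.7, -1.0, 0.3]
finger_gap: 0.0002
```

Call:
step_arm(series=[[[0.2, -0.4, 0], 0], [[0.1, -0.4, 0], 0], [[0.1, -0.4, 0], 0], [[0.1, -0.4, 0], 0], [[0.1, -0.4, 0], 0], [[0.1, -0.4, 0], 0], [[0.1, -0.4, 0], 0], [[0.1, -0.4, 0], 0]])

```text
time_s: 6.62
eef_pos: [0.5419, -0.2336, 0.1201]
ee_rot: [[0.046, 0.982, -0.186], [0.006, -0.186, -0.983], [-0.999, 0.044, -0.014]]
contact_force: [6.7, -1.1, 1.6]
finger_gap: 0.0005
```

Call:
step_arm(series=[[[0, 0.8, 0], 0], [[1, 0.3, 0], 0], [[0.8, 0, 0], 0], [[0.4, 0, 0], 0], [[0.4, 0, 0], 0]])

```text
time_s: 7.03
eef_pos: [0.5524, -0.2356, 0.0953]
ee_rot: [[0.042, 0.982, -0.186], [0.005, -0.187, -0.982], [-0.999, 0.04, -0.013]]
contact_force: [-13.1, 3.6, 52.0]
finger_gap: 0.0005
```

Call:
step_arm(series=[[[-1, 0.5, 0], 0], [[-4, 0, 0], 0], [[-4, 0, -2], 0], [[-4, 0, -4], 0], [[0, 0, -4], 0], [[0, 0, -4], 0]])

```text
time_s: 7.53
eef_pos: [0.5711, -0.117, 0.2185]
ee_rot: [[0.025, 0.977, -0.211], [0.0, -0.211, -0.977], [-1.0, 0.024, -0.006]]
contact_force: [0.3, -0.4, -1.1]
finger_gap: 0.0003
```

```bash
python3 shot.py v5 290 150 260 120 80;  python3 go.py .634 .170 .24 -.165
```

```text
t 7.63 pos [ 0.573  -0.1067  0.2188] xax [ 0.027  0.008 -1.   ] F [-0.  -0.6  0.9] gap 0.0008
shift cm [ -1.73   0.65 -28.35] spin -0.031
```

View pics/v5.png

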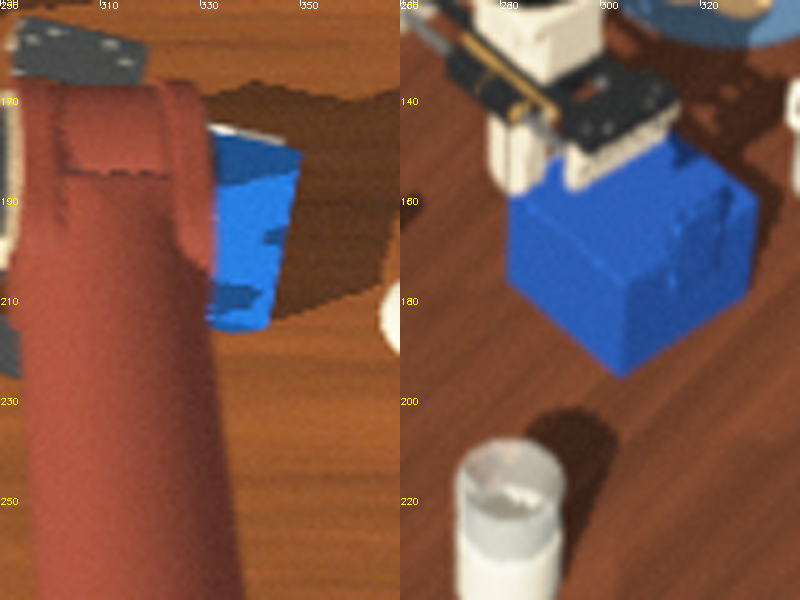

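The lid looks shut: flush top in the side view, with the ear pair at about (318,172). Now to the clip.

Call:
step_arm(series=[[[-1, 0.1, -3.5], -0.03], [[-1, 0.1, -3.5], 0], [[-1, 0.1, -3.5], 0], [[-0.6, 0.1, -3.5], 0], [[-0.6, 0.1, -3.5], 0], [[-0.4, 0.1, -3.5], 0], [[-0.2, 0, -3.5], 0], [[0, 0, -3], 0]], claw=1)

```text
time_s: 8.3
eef_pos: [0.6181, 0.154, 0.2563]
ee_rot: [[-0.0, 0.984, -0.18], [-0.006, -0.18, -0.984], [-1.0, 0.001, 0.006]]
contact_force: [0.5, 0.7, 0.3]
finger_gap: 0.0489
```

```bash
python3 shot.py v6 160 130 170 170 80;  python3 go.py .634 .170 .158 -.165
python3 - <<'E'
from h import *
a=cv2.imread('pics/v6_top.png')[150:230,285:365]; cv2.imwrite('pics/v6.png',np.hstack([cv2.imread('pics/v6.png')[:400,400:],cv2.resize(a,(400,400),interpolation=cv2.INTER_CUBIC)]))
E
```

```text
t 8.4 pos [0.6166 0.1597 0.2553] xax [-0.003 -0.001 -1.   ] F [-0.9  1.  -0.3] gap 0.0571
shift cm [ 9.73  1.56 -1.33] spin -0.007
```

View pics/v6.png

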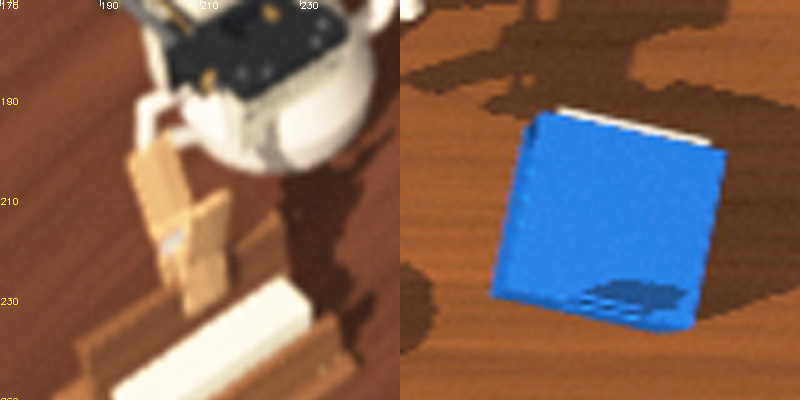

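The side view shows both clip handles: the far top edge at (196–204, 197–202) and the near one at (206–216, 208–213). The top view shows the lid flush, with its front edge running from (303.6,209.4) to (343.4,216).

Run:
```python
from h import *
import pickle
np.set_printoptions(precision=4,suppress=True)
D=pickle.load(open('D0.pkl','rb'));t,s=D['top'],D['side']
q=[onz(t,285+u/5,150+v/5,.094)[:2] for u,v in((93,297),(292,330),(325,150),(140,115))]
FL,FR,BR,BL=q;print(np.array(q))
x=(BR+BL-FR-FL);x/=np.linalg.norm(x);print('xaxis',x,'yaw',np.arctan2(x[1],x[0]),np.linalg.norm(FL-FR),np.linalg.norm(FL-BL))
# lid: left edge yaw etc; centre in y
c=sum(q)/4;print('centre',c)
for z in(.19,.198,.205):
  f=[onz(s,*p,z) for p in((195.6,201.6),(203.6,197.2),(206.4,213),(215.6,208))]
  print(z,np.array(f)[:,:2].tolist(),'mid',sum(f)/4)
for z in(.19,.198,.205):
  f=[onz(t,160+u/5,148+v/5,z) for u,v in((160,52),(208,60),(160,132),(213,138))]; print('top',z,sum(f)/4,np.array(f)[:,:2].tolist())
```

```text
[[ 0.5265 -0.1659]
 [ 0.5076 -0.2951]
 [ 0.6252 -0.3172]
 [ 0.6457 -0.1959]]
xaxis [ 0.9766 -0.2152] yaw -0.21691123143688856 0.13055795453158633 0.12292308011035731
centre [ 0.5762 -0.2435]
0.19 [[0.6735929696982851, 0.1801797384169299], [0.6670876031123409, 0.15333573225535524], [0.6195512130226387, 0.1908373992960003], [0.6116203307953778, 0.16078552471179686]] mid [0.643  0.1713 0.19  ]
0.198 [[0.6682116149312504, 0.18428355373828176], [0.6617525938713835, 0.1576307896183573], [0.614554862484064, 0.19486528732045527], [0.606680481439976, 0.16502750827088664]] mid [0.6378 0.1755 0.198 ]
0.205 [[0.663502929510095, 0.18787439214446466], [0.6570844607855456, 0.1613889648109842], [0.6101830557628111, 0.19838968934185364], [0.6023581132539993, 0.1687392438850902]] mid [0.6333 0.1791 0.205 ]
top 0.19 [0.6436 0.169  0.19  ] [[0.6696831283705174, 0.1850725219862871], [0.6654297624020528, 0.15607740848240917], [0.6210990514872203, 0.1833721626878122], [0.6181253935427472, 0.15154392693173402]]
top 0.198 [0.6424 0.168  0.198 ] [[0.6683774057706697, 0.1839146727472978], [0.6641517961724014, 0.15510877388195846], [0.6201103760527502, 0.18222540955541355], [0.617156123433696, 0.15060487666358183]]
top 0.205 [0.6415 0.167  0.205 ] [[0.6672348984958031, 0.1829015546631822], [0.6630335757214565, 0.15426121860656405], [0.6192452850475888, 0.18122200056456472], [0.6163080120882761, 0.14978320767894865]]
```

Call:
step_arm(series=[[[-0.1, 0.9, -0.8], 0.02], [[-0.1, 0.9, -0.8], 0], [[0, 0.3, 0], 0], [[-0.1, 0, 0], 0], [[-0.1, 0, 0], 0]])

```text
time_s: 8.82
eef_pos: [0.6369, 0.1679, 0.2517]
ee_rot: [[-0.018, 0.982, -0.19], [-0.01, -0.19, -0.982], [-1.0, -0.015, 0.014]]
contact_force: [-0.3, 0.1, -0.5]
finger_gap: 0.0898
```

```bash
python3 go.py .638 .172 .157 -.19
```

```text
t 8.82 pos [0.6369 0.1679 0.2517] xax [-0.018 -0.01  -1.   ] F [-0.3  0.1 -0.5] gap 0.0898
shift cm [ 9.46  0.18 -0.56] spin -0.001
```

Call:
step_arm(series=[[[1.8, 0.1, -0.3], 0], [[1.8, 0.1, -0.2], 0], [[1.8, 0.1, 0], 0], [[1.8, 0, 0], 0], [[1.4, 0.1, 0], 0]])

```text
time_s: 9.23
eef_pos: [0.6412, 0.1646, 0.1667]
ee_rot: [[-0.011, 0.98, -0.196], [-0.012, -0.197, -0.98], [-1.0, -0.009, 0.014]]
contact_force: [0.4, -0.1, -0.7]
finger_gap: 0.0931
```

```bash
python3 go.py .638 .172 .157 -.19;python3 shot.py v7 160 130 180 180 50
```

```text
t 9.23 pos [0.6412 0.1646 0.1667] xax [-0.011 -0.012 -1.   ] F [ 0.4 -0.1 -0.7] gap 0.0931
shift cm [ 0.96 -0.45 -0.67] spin -0.008
```

View pics/v7.png

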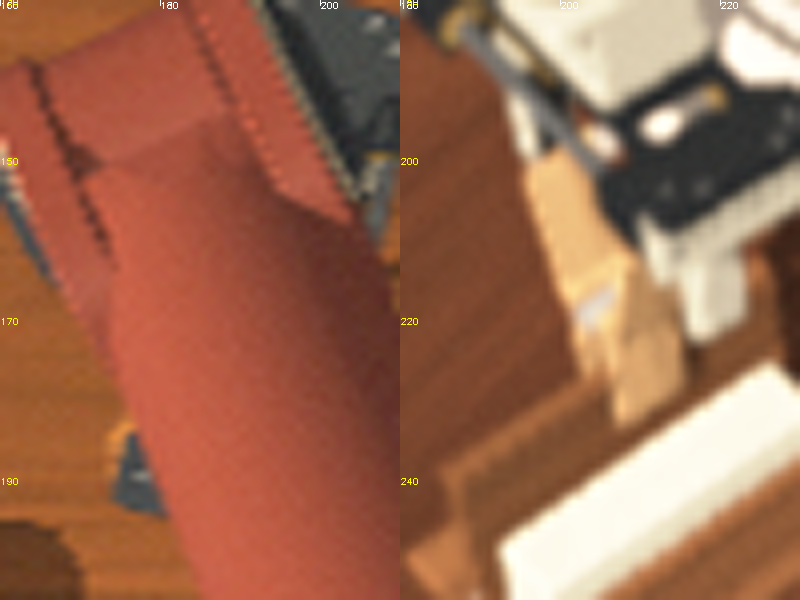

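Call:
step_arm(series=[[[0.5, -0.2, -0.4], 0], [[0.5, -0.2, -0.3], 0]])

```text
time_s: 9.5
eef_pos: [0.6385, 0.1694, 0.1566]
ee_rot: [[-0.013, 0.98, -0.2], [-0.014, -0.201, -0.98], [-1.0, -0.01, 0.017]]
contact_force: [-0.1, 0.7, 0.8]
finger_gap: 0.0929
```

Call:
step_arm(series=[[[-0.1, 0, 0], 0], [[-0.1, 0, 0], 0], [[-0.1, 0, 0], 0], [[-0.1, 0, 0], 0], [[-0.1, 0, 0], 0], [[-0.1, 0, 0], 0], [[-0.1, 0, 0], 0], [[-0.1, 0, 0], 0]], claw=0, squeeze=35)

```text
time_s: 10.17
eef_pos: [0.6387, 0.1715, 0.1683]
ee_rot: [[-0.009, 0.98, -0.198], [-0.012, -0.199, -0.98], [-1.0, -0.006, 0.014]]
contact_force: [0.0, -0.1, -0.5]
finger_gap: 0.0446
```

```bash
python3 go.py .638 .172 .157 -.19
```

```text
t 10.17 pos [0.6387 0.1715 0.1683] xax [-0.009 -0.012 -1.   ] F [ 0.  -0.1 -0.5] gap 0.0446
shift cm [ 1.13 -0.07 -0.05] spin -0.01
```

Call:
step_arm(series=[[[0, 0, 0], 0], [[0, 0, 0], 0], [[0, 0, 0], 0], [[0, 0, 0], 0]])

```text
time_s: 10.5
eef_pos: [0.6388, 0.1712, 0.1682]
ee_rot: [[-0.009, 0.98, -0.199], [-0.013, -0.199, -0.98], [-1.0, -0.006, 0.014]]
contact_force: [-1.5, -0.0, -1.5]
finger_gap: 0.034
```

```bash
python3 go.py .638 .172 .157 -.19;python3 shot.py v8 160 130 175 175 80; cp pics/v8_side.png /tmp/; python3 -c "
import cv2;a=cv2.imread('pics/v8_side.png')[185:245,175:255];cv2.imwrite('pics/v8.png',cv2.resize(a,(640,480),interpolation=cv2.INTER_CUBIC))"
```

```text
t 10.5 pos [0.6388 0.1712 0.1682] xax [-0.009 -0.013 -1.   ] F [-1.5 -0.  -1.5] gap 0.034
shift cm [ 1.12 -0.09 -0.08] spin -0.01
```

View pics/v8.png

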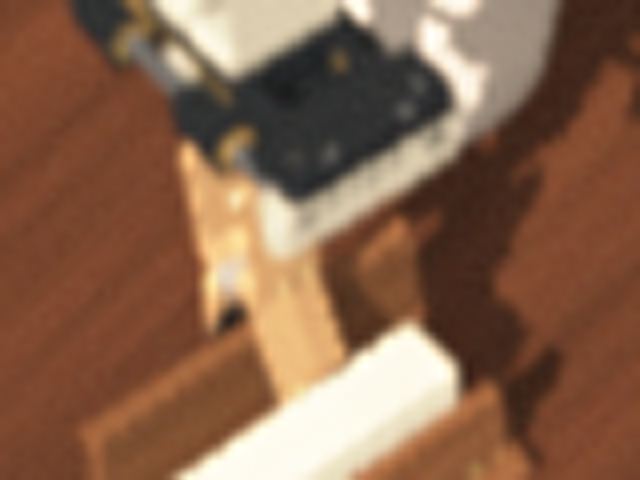

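Gap is 34 mm, so the handles are at their stop, and the side view shows the jaws open around the board. Lifting off.

Call:
step_arm(series=[[[-1, 0, 0], 0], [[-1.8, 0, 0], 0], [[-2.2, 0, 0], 0], [[-2.2, 0, 0], 0], [[-2, 0, 0], 0]])

```text
time_s: 11.02
eef_pos: [0.6365, 0.171, 0.2595]
ee_rot: [[-0.022, 0.98, -0.198], [-0.017, -0.198, -0.98], [-1.0, -0.018, 0.021]]
contact_force: [-0.5, 0.2, 0.4]
finger_gap: 0.0341
```

Call:
step_arm(series=[[[0, -0.3, 2], 0], [[0, -0.3, 3], 0], [[-0.1, -0.3, 3.2], 0], [[-0.1, -0.3, 3.2], 0], [[-0.1, -0.3, 3.2], 0], [[-0.1, -0.3, 3.2], 0], [[-0.1, -0.3, 3.2], 0], [[-0.1, -0.3, 3.2], 0], [[-0.1, -0.3, 3.2], 0], [[-0.1, -0.3, 3.2], 0], [[-0.1, -0.3, 3], 0], [[-0.1, -0.3, 2], 0]])

```text
time_s: 12.02
eef_pos: [0.5338, -0.1738, 0.2905]
ee_rot: [[0.004, 0.983, -0.181], [-0.006, -0.181, -0.983], [-1.0, 0.005, 0.005]]
contact_force: [-0.0, -0.4, -1.3]
finger_gap: 0.0341
```

```bash
python3 go.py .518 -.2315 .193 -.2;python3 -c "
from h import *
s=env.get_state();d=grab('side','v9_side.png');p=proj(d,s['eef_pos']);print(p)
x,y=int(p[0])-45,int(p[1])-20;print(x,y)
cv2.imwrite('pics/v9.png',cv2.resize(cv2.cvtColor(d['image'],4)[y:y+70,x:x+90],(720,560),interpolation=cv2.INTER_CUBIC))"
```

```text
t 12.02 pos [ 0.5338 -0.1738  0.2905] xax [ 0.004 -0.006 -1.   ] F [-0.  -0.4 -1.3] gap 0.0341
shift cm [ 9.78 -0.56  5.91] spin 0.018
[308.04361165 132.10981679]
263 112
```

View pics/v9.png

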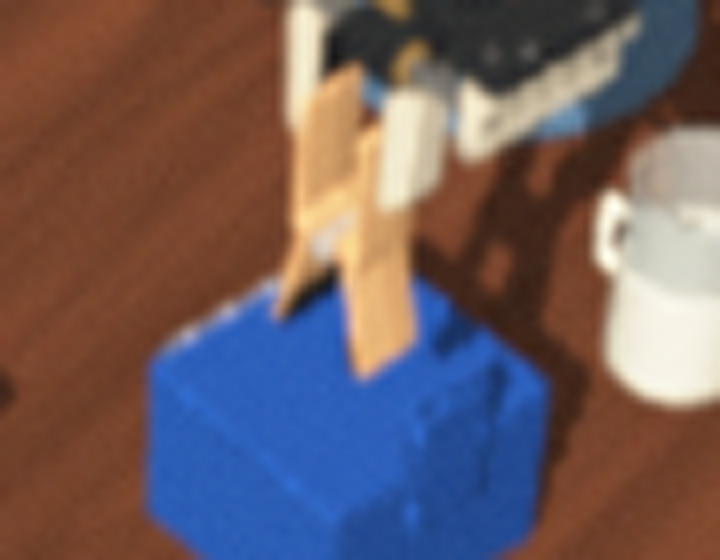

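Run:
```python
from h import *
np.set_printoptions(precision=4,suppress=True)
s=env.get_state();d=env.grab_frame('side');R=np.array(s['ee_rot']);p=np.array(s['eef_pos'])
for off in(-.02,-.024,-.028):
  for u,v in((362,380),(415,345)):
    o,r=ray(d,263+u/8,112+v/8);n=R[:,1];k=(off-(o-p)@n)/(r@n);print(off,(o+k*r-p)@R,o+k*r)
for u,v in((280,318),):
  for off in(.02,.024):
    o,r=ray(d,263+u/8,112+v/8);n=R[:,1];k=(off-(o-p)@n)/(r@n);print('far',off,(o+k*r-p)@R)
for u,v in((382,208),(438,182)):
    o,r=ray(d,263+u/8,112+v/8);n=R[:,1];k=(-.03-(o-p)@n)/(r@n);print('finger',(o+k*r-p)@R)
```

```text
-0.02 [ 0.0947 -0.02   -0.0173] [ 0.5162 -0.1595  0.1958]
-0.02 [ 0.094  -0.02    0.0109] [ 0.5109 -0.1872  0.1967]
-0.024 [ 0.0887 -0.024  -0.0214] [ 0.513  -0.1547  0.2017]
-0.024 [ 0.088  -0.024   0.0067] [ 0.5077 -0.1822  0.2026]
-0.028 [ 0.0827 -0.028  -0.0255] [ 0.5098 -0.1498  0.2077]
-0.028 [ 0.0821 -0.028   0.0024] [ 0.5046 -0.1772  0.2086]
far 0.02 [ 0.0865  0.02   -0.0245]
far 0.024 [ 0.0921  0.024  -0.0206]
finger [-0.009  -0.03   -0.0237]
finger [-0.0044 -0.03    0.005 ]
```

The clip is held straight, with its near jaw tip at (362–415, 345–380) in the crop, about 88 mm below the TCP. Next I'll enhance the ears to fix the target.

Run:
```python
from h import *
def c(f,x,y,w=50,h=50):
    g=cv2.imread(f)[y:y+h,x:x+w,0].astype(float); g=np.clip((g-g.min())/(np.percentile(g,99)-g.min()),0,1)
    i=cv2.resize((g**.8*255).astype(np.uint8),(400,400),interpolation=cv2.INTER_CUBIC); i=cv2.createCLAHE(3,(4,4)).apply(i)
    for q in range(0,w,10): cv2.putText(i,str(x+q),(q*8,8),0,.35,255,1);cv2.putText(i,str(y+q),(0,q*8+4),0,.35,255,1)
    return i
cv2.imwrite('pics/v10.png',np.hstack([c('pics/v6_top.png',300,180),c('pics/v9_side.png',292,140)]))
```

```text
(no output)
```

View pics/v10.png

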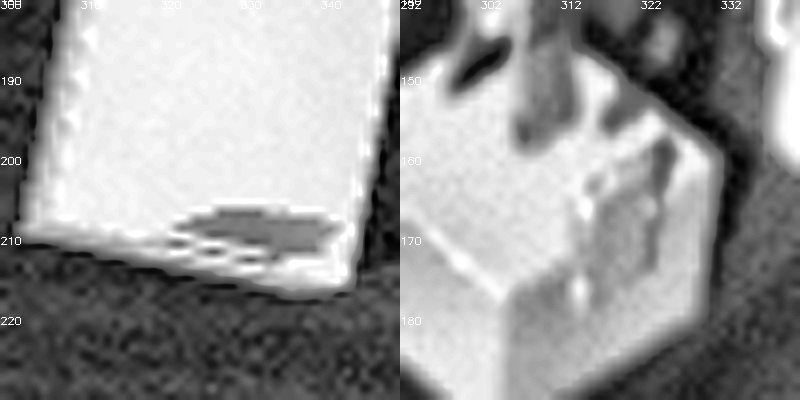

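Run:
```python
from h import *
import pickle
np.set_printoptions(precision=4,suppress=True)
D=pickle.load(open('D0.pkl','rb'));t,s=D['top'],D['side']
L=onz(s,316,162.3,.132);Rr=onz(s,325.5,157.5,.132);print(L,Rr,(L+Rr)/2,np.linalg.norm(L-Rr));print('tin ear L',onz(s,315.1,165,.128))
L=onz(t,321.3,209.8,.13);Rr=onz(t,334.4,213,.13);print(L,Rr,(L+Rr)/2,np.linalg.norm(L-Rr))
print('expected px',proj(s,[.518,-.2315,.132]),proj(t,[.518,-.2315,.132]))
```

```text
[ 0.523  -0.2174  0.132 ] [ 0.5115 -0.2549  0.132 ] [ 0.5173 -0.2362  0.132 ] 0.03922090564676928
tin ear L [ 0.5202 -0.2089  0.128 ]
[ 0.5247 -0.217   0.13  ] [ 0.5154 -0.2584  0.13  ] [ 0.5201 -0.2377  0.13  ] 0.042418751819960965
expected px [319.7622 160.5895] [326.0064 212.0071]
```

```bash
python3 go.py .518 -.235 .24 -.2
```

```text
t 12.12 pos [ 0.5334 -0.176   0.2905] xax [ 0.004 -0.008 -1.   ] F [-0.4 -0.7  0.4] gap 0.0339
shift cm [ 5.09 -0.44  6.05] spin 0.012
```

Call:
step_arm(series=[[[1, -0.2, 2], 0.012], [[1, -0.2, 2], 0], [[1, 0, 1.5], 0], [[1, 0, 0.5], 0], [[0.5, 0, 0], 0], [[0, 0, 0], 0]])

```text
time_s: 12.62
eef_pos: [0.5215, -0.2303, 0.2472]
ee_rot: [[0.012, 0.981, -0.192], [-0.004, -0.192, -0.981], [-1.0, 0.013, 0.001]]
contact_force: [0.6, 0.7, -1.2]
finger_gap: 0.0339
```

```bash
python3 go.py .518 -.236 .194 -.2;python3 -c "
from h import *
d=grab('side','v11_side.png');a=cv2.cvtColor(d['image'],4)[120:190,280:350]
b=grab('top','v11_top.png');
cv2.imwrite('pics/v11.png',cv2.resize(a,(560,560),interpolation=cv2.INTER_CUBIC))"; python3 go.py .518 -.236 .194 -.2
```

```text
t 12.62 pos [ 0.5215 -0.2303  0.2472] xax [ 0.012 -0.004 -1.   ] F [ 0.6  0.7 -1.2] gap 0.0339
shift cm [ 5.31 -0.3   0.62] spin 0.007
t 12.72 pos [ 0.5222 -0.2298  0.2482] xax [ 0.014 -0.004 -1.   ] F [-0.3 -0.2 -1.1] gap 0.0341
shift cm [ 5.42 -0.38  0.68] spin 0.008
```

View pics/v11.png

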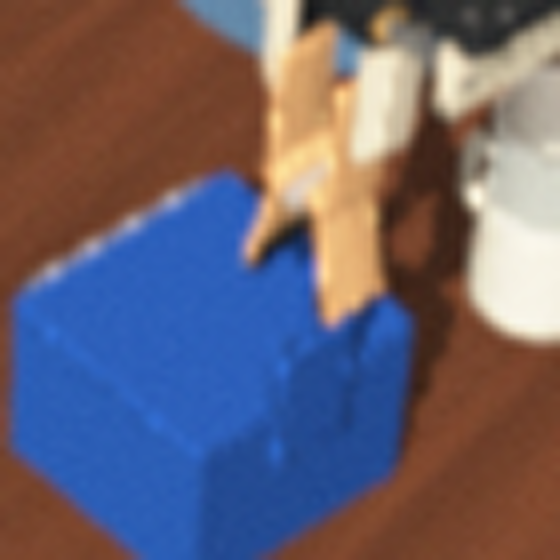

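Run:
```python
from h import *
import pickle
np.set_printoptions(precision=4,suppress=True)
s=pickle.load(open('D0.pkl','rb'))['side'];p=np.array([.5215,-.2303,.2472]);y=np.array([.981,-.192,0]);z=np.array([-.192,-.981,0])
for off in(-.02,-.022,-.024):
  q=[]
  for u,v in((332,328),(387,292)):
    o,r=ray(s,280+u/8,120+v/8);k=(off-(o-p)@y)/(r@y);q.append(o+k*r)
  m=sum(q)/2;print(off,[(a-p)@z for a in q],'tip z below TCP',p[2]-m[2],'clip centre z off',(m-p)@z,'centre',m-off*y)
```

```text
-0.02 [np.float64(-0.008142584625962), np.float64(0.02254330212040276)] tip z below TCP 0.09690376083664434 clip centre z off 0.007200358747220386 centre [ 0.5201 -0.2374  0.1503]
-0.022 [np.float64(-0.01035956569673336), np.float64(0.020245698057897936)] tip z below TCP 0.09384909027424251 clip centre z off 0.004943066180582283 centre [ 0.5205 -0.2351  0.1534]
-0.024 [np.float64(-0.012576546767504828), np.float64(0.017948093995393436)] tip z below TCP 0.0907944197118408 clip centre z off 0.00268577361394431 centre [ 0.521  -0.2329  0.1564]
```

Call:
step_arm(series=[[[0.8, -0.3, 0.2], 0], [[1, -0.1, 0.1], 0], [[1, 0, 0], 0]])

```text
time_s: 12.97
eef_pos: [0.5217, -0.2292, 0.2222]
ee_rot: [[0.023, 0.982, -0.186], [-0.005, -0.185, -0.983], [-1.0, 0.023, 0.001]]
contact_force: [-0.3, -0.1, -1.0]
finger_gap: 0.0336
```

```bash
python3 go.py .5185 -.232 .197 -.2
```

```text
t 12.97 pos [ 0.5217 -0.2292  0.2222] xax [ 0.023 -0.005 -1.   ] F [-0.3 -0.1 -1. ] gap 0.0336
shift cm [ 2.52 -0.32  0.33] spin 0.013
```

Call:
step_arm(series=[[[0, -0.6, 0.4], 0.013], [[0.8, -0.3, 0.1], 0], [[0.9, -0.1, 0], 0]])

```text
time_s: 13.22
eef_pos: [0.5111, -0.2307, 0.2035]
ee_rot: [[0.024, 0.98, -0.196], [-0.004, -0.196, -0.981], [-1.0, 0.024, -0.0]]
contact_force: [1.1, -0.2, 1.4]
finger_gap: 0.0343
```

```bash
python3 go.py .516 -.232 .197 -.2
```

```text
t 13.22 pos [ 0.5111 -0.2307  0.2035] xax [ 0.024 -0.004 -1.   ] F [ 1.1 -0.2  1.4] gap 0.0343
shift cm [0.66 0.49 0.03] spin 0.002
```

Call:
step_arm(series=[[[0.2, 0.4, 0], 0], [[0.5, 0.1, 0], 0], [[0.2, 0, 0], 0]])

```text
time_s: 13.47
eef_pos: [0.5156, -0.2317, 0.1926]
ee_rot: [[0.022, 0.98, -0.197], [-0.004, -0.197, -0.98], [-1.0, 0.022, -0.001]]
contact_force: [0.3, 0.8, -1.4]
finger_gap: 0.0337
```

```bash
python3 go.py .516 -.232 .196 -.2;python3 -c "
from h import *
d=grab('side','v12_side.png');a=cv2.cvtColor(d['image'],4)[120:190,280:350]
cv2.imwrite('pics/v12.png',cv2.resize(a,(560,560),interpolation=cv2.INTER_CUBIC))"
```

```text
t 13.47 pos [ 0.5156 -0.2317  0.1926] xax [ 0.022 -0.004 -1.   ] F [ 0.3  0.8 -1.4] gap 0.0337
shift cm [-0.34  0.05  0.02] spin 0.002
```

Call:
step_arm(series=[[[0, 0, 0], 0], [[0, 0, 0], 0], [[0, 0, 0], 0], [[0, 0, 0], 0], [[0, 0, 0], 0], [[0, 0, 0], 0]], claw=1)

```text
time_s: 14.02
eef_pos: [0.5186, -0.232, 0.1935]
ee_rot: [[0.028, 0.98, -0.197], [-0.005, -0.197, -0.98], [-1.0, 0.028, -0.001]]
contact_force: [0.2, 0.4, 0.1]
finger_gap: 0.0695
```

Call:
step_arm(series=[[[0, 0, 0], 0], [[0, 0, 0], 0], [[0, 0, 0], 0], [[0, 0, 0], 0], [[0, 0, 0], 0]])

```text
time_s: 14.43
eef_pos: [0.5173, -0.232, 0.1943]
ee_rot: [[0.026, 0.98, -0.197], [-0.005, -0.197, -0.98], [-1.0, 0.026, -0.0]]
contact_force: [0.7, -1.2, -0.4]
finger_gap: 0.0929
```

Call:
step_arm(series=[[[-1, 0, 0], 0], [[-1.5, 0, 0], 0], [[-2, 0, 0], 0], [[-3, 0, 0], 0], [[-3, 0, 0], 0], [[-3, 0, 0], 0], [[0, -1, 3], 0], [[0, -1, 4], 0], [[0, -1, 4], 0], [[0, -1, 3], 0], [[0, 0, 0], 0], [[0, 0, 0], 0]])

```text
time_s: 15.43
eef_pos: [0.4466, -0.3626, 0.3443]
ee_rot: [[0.033, 0.982, -0.187], [-0.008, -0.187, -0.982], [-0.999, 0.034, 0.002]]
contact_force: [0.4, 0.4, 0.9]
finger_gap: 0.0929
```

Run:
```python
from h import *
r=[]
for n,x,y in(('side',270,105),('top',290,160)):
    d=grab(n,'v13_'+n+'.png'); r.append(cv2.resize(cv2.cvtColor(d['image'],4)[y:y+80,x:x+65],(400,492),interpolation=cv2.INTER_CUBIC))
cv2.imwrite('pics/v13.png',np.hstack(r)); s=env.get_state();print(s['eef_pos'],s['contact_force'])
a=cv2.imread('pics/top0.png');b=cv2.imread('pics/v13_top.png')
for nm,(x,y) in dict(g1=(249,220),teapot=(257,145),g2=(120,213)).items(): print(nm,np.abs(a[y-20:y+20,x-20:x+20].astype(int)-b[y-20:y+20,x-20:x+20]).mean())
a=cv2.imread('pics/side0.png');b=cv2.imread('pics/v13_side.png')
for nm,(x,y) in dict(g1=(282,226),g3=(349,145),teapot=(225,185),g2=(181,318)).items(): print('side',nm,np.abs(a[y-18:y+18,x-14:x+14].astype(int)-b[y-18:y+18,x-14:x+14]).mean())
```

```text
[ 0.44693246 -0.36193769  0.34400648] [-0.28903599 -0.8205733  -0.0192997 ]
g1 2.20375
teapot 3.5341666666666667
g2 2.0539583333333336
side g1 1.6851851851851851
side g3 3.0876322751322753
side teapot 6.283730158730159
side g2 1.835978835978836
```

View pics/v13.png

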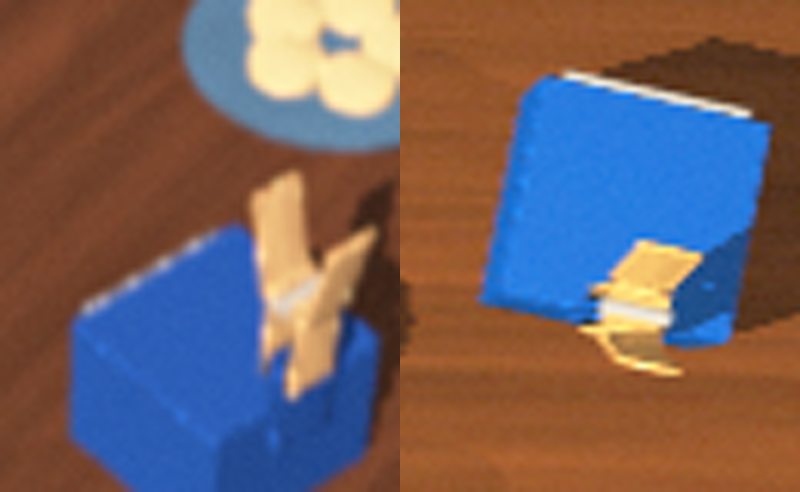

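Run:
```python
from h import *
import pickle
s=pickle.load(open('D0.pkl','rb'))['side'];e=np.array([.518,-.235,.132]);y=np.array([.98,-.2,0]);z=np.array([.2,.98,0])
for off in(-.007,-.011,-.014):
  q=[]
  for u,v in((293,398),(330,372)):
    o,r=ray(s,270+u/6.154,105+v/6.15);k=(off-(o-e)@y)/(r@y);q.append(o+k*r)
  m=sum(q)/2;print(off,'tip z',m[2],'along ear',(m-e)@z)
```

```text
-0.007 tip z 0.10306774378511274 along ear 0.0025653714567862784
-0.011 tip z 0.10928000235945123 along ear 0.006924062679612095
-0.014 tip z 0.11393919629020521 along ear 0.010193081096731463
```

Run:
```python
from h import *
import pickle
t=pickle.load(open('D0.pkl','rb'))['top'];e=np.array([.518,-.235,.132]);z=np.array([.2,.98,0]);x=np.array([.98,-.2,0])
for n,u,v,h in(('spring',236,311,.168),('far top',272,249,.22),('near top',245,357,.215)):
    p=onz(t,290+u/6.154,160+v/6.15,h);print(n,p,'along',(p-e)@z,'across',(p-e)@x)
```

```text
spring [ 0.52115747 -0.231977    0.168     ] along 0.003594030745248292 across 0.0024897226989068688
far top [ 0.54887235 -0.23924555  0.22      ] along 0.002013828431704217 across 0.031104018032861478
near top [ 0.49738825 -0.22725496  0.215     ] along 0.0034677888052884256 across -0.021748527469500983
```

Within about 3 mm of the middle and about 25 mm down. Handing in.

```bash
python3 -c "
from plant import env; print(env.sign_off(), env.get_state()['time_s'])"
```

```text
the job is handed in; nothing more can be done
the job is handed in; nothing more can be done
```

The tin's lid is shut and the wooden clip is on its two ears. The gripper has let go and moved well clear. The arm used about 15.5 s, and I handed the job in; no verdict came back.

**What I did:** I pressed the lid shut, with up to 62 N on the fingertips. I then took the clip off the napkin holder, pinching the handles to their 34 mm stop. Last, I lowered it over the ears and let go.

**Last checks from the cameras:**
- **Lid:** it looks flush.
- **Depth:** the jaw tips are about 22–28 mm below the top of the ears, so the rubber pads are fully on them.
- **Centring:** the top view puts the clip 2–4 mm off the middle of the ears. The side view gave 3–10 mm depending on the jaw thickness I assumed; I trusted the top view.
- **Bystanders:** a before-and-after picture comparison showed no sign that the teapot or glasses moved. The teapot's side picture changed most, probably because the clip beside it is gone, but I did not check that.

**What went wrong on the way:** the first press slid and tilted the tool about 8°, leaving the lid slightly open. I straightened the tool by pushing it lightly against the inside of the lid's ear, then pressed the lid shut again.

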